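Pin the hold-down bar of the inclined soldering fixture

TASK

Swing the hold-down bar of the inclined fixture up over the bronze block until it reaches its stop. Then take the slim locking pin out of the rack, thread it down through the ear, the bar and the bed until its collar sits on the ear, and let go. Leave the stout pin in the rack and the timer, pliers and solder reel where they are.

Things in the scene. Friction and masses are not known exactly. Their poses are not given: they have to be found in the camera images.
- fixture: Fixed inclined fixture: dark base plate 130 x 170 x 8 mm on the bench, four posts and a tilted aluminium bed with a bronze block (10 mm thick) lying on it; about 140 mm high in all. Origin at the centre of the base's underside, x towards its high rear side; its low front side faces roughly to the left (world +y), its ear end to the robot.
- bed: The fixture's bed, 110 x 160 x 10 mm, tilted 30 degrees. Origin at the centre of its upper face; z out of that face (leans 30 degrees to the front), x up the slope, y level. The ear is at its -y end, the bar's pivot at its +y end. A stop stud for the bar, 20 mm high, stands up-slope of the bar.
- ear_hole (a point): Centre of the hole's mouth on the top face of the ear (44 x 44 x 8 mm plate on a riser at the bed's -y end). Axes as the bed's: z = hole axis, out of the hole. Below the mouth along -z: ear 0-8 mm, bar 12-22 mm (when at its stop), bed 34-44 mm, then over 30 mm free. Holes 16 mm in diameter in ear and bed, 17 mm in the bar, slightly chamfered.
- bar_pivot (a point): Point on the hold-down bar's hinge axis (the bed's z), level with the bar's top face: 102 mm from ear_hole along the bed's +y and 12 mm lower along the bed's z. Flat steel bar, 22 mm wide, 10 mm thick; its end hole is 102 mm from the pivot.
- bar_post (a point): Centre of the black round post that stands on the bar, perpendicular to the bed, 45 mm from the pivot: 14 mm in diameter, 42 mm high. This point is half-way up, 21 mm above the bar's top face, and, along the bed's z, 9 mm above the ear's top face. Good to pinch or push.
- bar (a joint): Angle of the hold-down bar, rad: 0 = at its stop, pointing along the bed's -y, its end hole in line with those of ear and bed; grows (to 1.1 at most) as its free end swings down the slope to the front, clockwise seen from above. Light friction holds it where it is left; about 4 N at the post moves it.
- pin_knob (a point): Centre of the round knob (20 mm diameter, 40 mm long) of the slim loose steel pin, 60-130 g, upright in the rack. z = pin axis, tip to knob. Collar 28 mm in diameter, 4 mm thick, its underside 24 mm below this point, resting on the rack; below it a shank 12 mm in diameter, 66 mm long, the last 14 mm tapering to 5 mm. Seated, this point is 24 mm out from ear_hole along z.
- stout_pin_knob (a point): Centre of the knob of the stout pin in the rack's other hole, 72 mm from the slim pin: knob 32 mm in diameter, 40 mm long, shank 19 mm (does not fit the fixture). Stays there.
- rack: Fixed aluminium pin rack, 70 x 150 mm, top at 90 mm, origin at its underside. Two holes of 21 mm on its y axis, 36 mm either side of the centre, hold the two pins, either way round. The shanks hang 66 mm below the rack's top.
- timer: Small white timer, 62 x 68 x 21 mm, lying on the bench; origin at its underside. Leave alone.
- pliers: Pliers with red handles, 52 x 161 x 11 mm, lying on the bench; origin at its underside. Leave alone.
- reel: Reel of solder wire with black flanges, 65 mm in diameter, 46 mm high, standing on the bench; origin at its underside. Leave alone.

How it is judged:
By the outcome, as a careful person would: the job done as asked, in the order asked, and still so for the second after the job is handed in, with the robot touching nothing.
It also fails if it takes over 66 s, if anything falls off the work surface, if the arm or the gripper's body presses on something with over 40 N, if the wrist force passes 120 N, or if a joint passes its speed limit or range.

ROBOT

A 6-joint arm with a two-finger parallel gripper is mounted at the origin on a cart in front of the work surface, level with it; the furniture and walls round the work are solid. World frame = base frame: x ahead of the robot, y to its left, z up, the work surface at z = 0. Lengths are in m, angles in rad, forces in N, time in s.
With the tool pointing down it reaches from about 0.275 to 0.85 m from the base axis. Payload 19 kg.
Tool frame: the origin (TCP) lies where the fingers leave the gripper's body, on its centre line; the fingertips stand 73 mm ahead of it and the grasp point (between the pads) lies 54 mm ahead of it; z points along the fingers, y is the line along which they close (so a half turn about z gives the same grasp; the last joint's range is limited). The gripper opens to 85 mm and grips with 20 to 120 N. Pads are 22 mm wide; open, the fingers measure 114 mm over their backs; the gripper's body (76 mm by 85 mm) begins 54 mm behind the grasp point. The pads swing forward as they close: fully open they stand 13 mm farther back than shut.
Start: joints at [-1.464, 0.15, 1.437, -0, 1.554, -0.134], TCP at [0.137, -0.558, 0.304] pointing down, gripper open.
Joint ranges: [-2.8, 2.8], [-0.68, 2.1], [0.12, 2.68], [-1.39, 4.53], [0.16, 2.79], [-2.81, 2.81]. Speed limits (rad/s): [1.89, 1.89, 2.22, 3.01, 3.01, 3.01].

INTERFACE

Orientations are given as [roll, pitch, yaw] about the fixed x, y, z axes, in that order (R = Rz(yaw) Ry(pitch) Rx(roll)).
In Python, from bench import bot, vision gives the robot as it stands.
- The arm moves only by the tool drive_tool, never from a script. Its argument "moves" is a list that holds one entry, the list of rows, each a list of 6 numbers: the shift along the world's x, y, z in m, then the turn, a rotation vector about the world's x, y, z in units of 8 degrees (1.0 is 8 degrees). In form: [[[dx, dy, dz, wx, wy, wz], ...]]. A call has 1 to 10 rows; each row is the pose to reach, as a shift and turn from the pose commanded when the call began; what a row does not reach only later rows make up. A row lasts 1/10 s, in which the tool goes at most 50 mm and 8.59 degrees, less where a joint would pass 70% of its speed; a pose out of reach is approached as far as the arm can. A call with a gripper value outside its range is refused whole. "claw" is the finger opening in m, from 0 to 0.0854, set as the call begins (left out, the last holds). The fingers move at their own pace and stop on an object; the grip force is fixed at half the most. Time passes only in rows, so rows that repeat a pose let the fingers close. It gives the time, the measured TCP pose, the force, the opening and the grip force at its end, in the units of the state.
- bot.sense(): the state, without advancing time (a new reading comes with each control period).
- vision.capture(name): name is "scene" or "top" or "wrist"; returns (picture, depth): 420x560x3 uint8, blue, green, red; 420x560 float32, m along the optical axis (not along the pixel's ray), 0 where there is no reading.
- vision.camera_info(name): a dict with "vfov" (degrees; the focal length in pixels is half the picture's height over the tangent of half this angle, whatever the lens; pixels are square), "cx", "cy" (the principal point, pixels), "distortion" ([k1, k2, p1, p2, k3] as OpenCV has them; the pictures are not rectified), "extrinsics" (4x4, takes a point from camera to world coordinates); the wrist camera has in their place "hand_eye" (4x4, takes a point from camera to tool coordinates, whose origin is the TCP and whose axes are the flange's). Camera axes: x right, y down, z forward; pixel columns grow to the right and rows downward; lengths in m; the calibration is good to about 2 mm. A picture is of the moment at which its call begins: read the wrist's pose just before it. camera_info takes no time and is no camera call.
- bot.sign_off(): hands the job in; it is judged then, once.
The state is a dict: "t": time; "q": joint angles; "joint_velocities": joint speeds; "joint_efforts": joint torques, N m; "tool_pos": TCP position; "ee_rot": TCP orientation; "contact_force": force on the tool from outside, world axes, zero at the start; "ft_torque": the same for the moment, N m; "grip_width": finger opening in m; "grasp_force": force on a finger pad.
Only numpy, scipy, OpenCV 4.12 (cv2) and the standard library are available. Lean on these libraries where they do the work, as an engineer would, in place of code of your own. Each camera call takes 0.05 s, during which the arm holds its last target. There are 200 camera calls.

## Working session

There is one attempt and no reset: what is moved stays moved. The work goes in short steps, Python scripts to look and compute and a tool call to move; the robot and the scene stay as the last step left them, time stands still between calls to the robot, and variables do not carry over. Pictures are saved under pics/ and viewed, at most 10 in all, crops included, and the job is handed in when it is done.

Besides the shell and the picture viewer there is one more tool, called after "Request:" as name(argument=value, ...), one argument or row to a line, values as JSON. drive_tool: Moves the arm, as the interface text tells. Its arguments: {"type":"object","properties":{"moves":{"type":"array"},"claw":{"type":"number"}},"required":["moves"]}

```bash
mkdir -p pics; ls; cat > h.py <<'E'
import numpy as np, cv2
from bench import bot, vision
from scipy.spatial.transform import Rotation as R
def cam(name):
    i=vision.camera_info(name); f=210/np.tan(np.radians(i['vfov']/2))
    K=np.array([[f,0,i['cx']],[0,f,i['cy']],[0,0,1.]]); D=np.array(i['distortion'],float)
    if 'extrinsics' in i: T=np.array(i['extrinsics'])
    else:
        s=bot.sense(); W=np.eye(4); W[:3,:3]=R.from_euler('xyz',s['ee_rot']).as_matrix(); W[:3,3]=s['tool_pos']; T=W@np.array(i['hand_eye'])
    return K,D,T
def rays(c,uv):
    K,D,T=c; p=cv2.undistortPoints(np.array(uv,float).reshape(-1,1,2),K,D).reshape(-1,2)
    return np.c_[p,np.ones(len(p))]@T[:3,:3].T, T[:3,3]
def onplane(c,uv,p0,n=(0,0,1)):
    d,o=rays(c,uv); n=np.array(n,float); return o+d*(((np.array(p0)-o)@n)/(d@n))[:,None]
def withdepth(c,uv,z):
    d,o=rays(c,uv); return o+d*np.array(z,float).reshape(-1,1)
E
python3 - <<'E'
from h import *
s=bot.sense(); print({k:np.round(v,3).tolist() for k,v in s.items()})
for n in ('scene','top'):
    c=cam(n); p,d=vision.capture(n); cv2.imwrite(f'pics/{n}0.png',p); np.savez(f'{n}0.npz',p=p,d=d,K=c[0],D=c[1],T=c[2])
    print(n,np.round(c[2],3).tolist(),c[0][0,0],c[1])
E
```

```text
pics
{'t': 0.0, 'q': [-1.464, 0.151, 1.438, 0.0, 1.554, -0.134], 'joint_velocities': [-0.001, -0.001, -0.001, 0.0, 0.001, 0.001], 'joint_efforts': [0.001, -71.306, -57.087, 0.0, 0.009, -0.0], 'tool_pos': [0.137, -0.558, 0.303], 'ee_rot': [-3.14, -0.0, 0.241], 'contact_force': [-0.524, 0.187, 1.405], 'ft_torque': [-0.043, -0.046, 0.011], 'grasp_force': 0.0, 'grip_width': 0.086}
scene [[-0.849, -0.231, 0.475, -0.208], [-0.528, 0.341, -0.778, 1.15], [0.018, -0.911, -0.411, 0.696], [0.0, 0.0, 0.0, 1.0]] 499.13609322445996 [-0.15773906  0.          0.          0.          0.        ]
top [[0.026, -0.997, 0.075, 0.39], [-0.999, -0.028, -0.026, 0.035], [0.028, -0.075, -0.997, 1.268], [0.0, 0.0, 0.0, 1.0]] 424.88699530458535 [-0.06090262  0.          0.          0.          0.        ]
```

View pics/scene0.png

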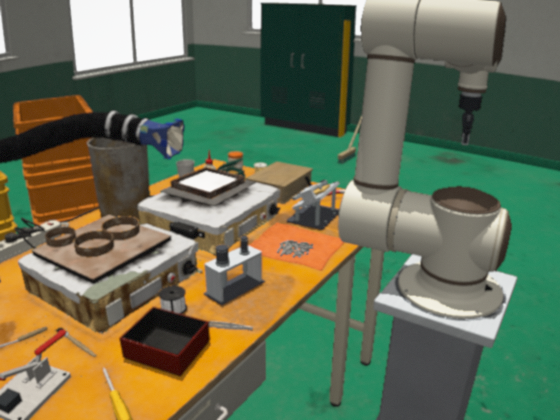

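View pics/top0.png

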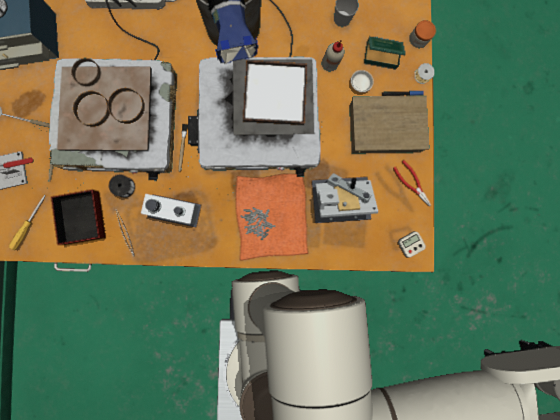

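The top view shows the fixture at about (345,200), the rack at (170,208), the timer at (411,243), the pliers at (412,183) and the reel at (122,187). Next I'll get coarse positions and a crop.

```bash
python3 - <<'E'
from h import *
z=np.load('top0.npz'); c=(z['K'],z['D'],z['T']); p,d=z['p'],z['d']
for n,u in dict(fixt=(345,200),rk=(170,208),pinL=(152,205),pinR=(179,209),post=(336,183),post2=(370,182),ear=(345,213)).items():
    print(n,np.round(withdepth(c,[u],[d[u[1],u[0]]]),3))
i=vision.camera_info('wrist'); print(np.round(i['hand_eye'],3).tolist(), i['vfov'],i['cx'],i['cy'],i['distortion'])
a=cv2.resize(p[165:260,300:440],None,fx=5,fy=5,interpolation=cv2.INTER_CUBIC)
cv2.imwrite('pics/crop1.png',a)
E
```

```text
fixt [[ 0.505 -0.187  0.099]]
rk [[0.47  0.297 0.093]]
pinL [[0.474 0.336 0.134]]
pinR [[0.465 0.263 0.137]]
post [[ 0.554 -0.164  0.086]]
post2 [[ 0.564 -0.267  0.06 ]]
ear [[ 0.469 -0.186  0.108]]
[[-0.001, -0.955, -0.298, 0.077], [1.0, -0.001, -0.001, 0.0], [0.001, -0.298, 0.955, -0.069], [0.0, 0.0, 0.0, 1.0]] 59.65649636104016 278.77583175534346 215.31483560141433 [-0.06000514  0.          0.          0.          0.        ]
```

View pics/crop1.png

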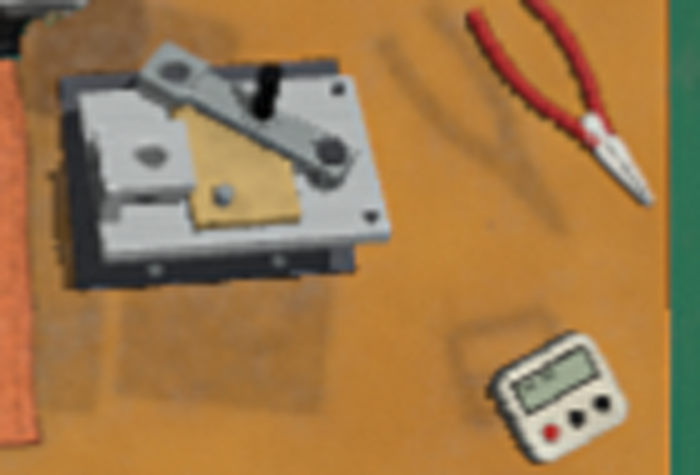

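The crop shows the ear at the left with its hole at (152,155), the pivot at (332,152), and the bar's free end at (175,70). The post is at (265,90) and the stud at (223,195). That orientation doesn't match the text, so I'll check the slope from depth.

```bash
python3 - <<'E'
from h import *
z=np.load('top0.npz'); c=(z['K'],z['D'],z['T']); p,d=z['p'],z['d']
def P(n,cu,cv):
    u=(300+(cu+.5)/5-.5,165+(cv+.5)/5-.5); q=(int(round(u[0])),int(round(u[1])))
    print(n,np.round(withdepth(c,[u],[d[q[1],q[0]]]),3)[0])
for n,a in dict(earhole=(152,155),ear_tl=(125,140),ear_r=(185,160),pivot=(332,152),barend=(175,70),barmid=(225,105),postTop=(268,72),postbase=(262,112),bedTR=(345,95),bedBR=(370,230),bedBL=(120,240),bedL=(95,115),block=(250,170),block2=(280,205),blk3=(195,150),base=(155,270),base2=(250,72),timer=(560,400),table=(450,400)).items(): P(n,*a)
z=np.load('scene0.npz'); p=z['p']
cv2.imwrite('pics/crop2.png',cv2.resize(p[160:310,180:360],None,fx=4,fy=4,interpolation=cv2.INTER_CUBIC))
E
```

```text
earhole [ 0.519 -0.148  0.078]
ear_tl [ 0.523 -0.128  0.114]
ear_r [ 0.512 -0.159  0.125]
pivot [ 0.519 -0.242  0.115]
barend [ 0.578 -0.172  0.011]
barmid [ 0.547 -0.187  0.09 ]
postTop [ 0.56  -0.203  0.133]
postbase [ 0.542 -0.205  0.105]
bedTR [ 0.559 -0.263  0.062]
bedBR [ 0.477 -0.266  0.108]
bedBL [ 0.468 -0.127  0.105]
bedL [ 0.543 -0.118  0.062]
block [ 0.51  -0.2    0.099]
block2 [ 0.489 -0.214  0.114]
blk3 [ 0.521 -0.171  0.087]
base [ 0.457 -0.162  0.01 ]
base2 [ 0.579 -0.218  0.005]
timer [ 0.386 -0.407  0.012]
table [ 0.384 -0.345 -0.005]
```

View pics/crop2.png

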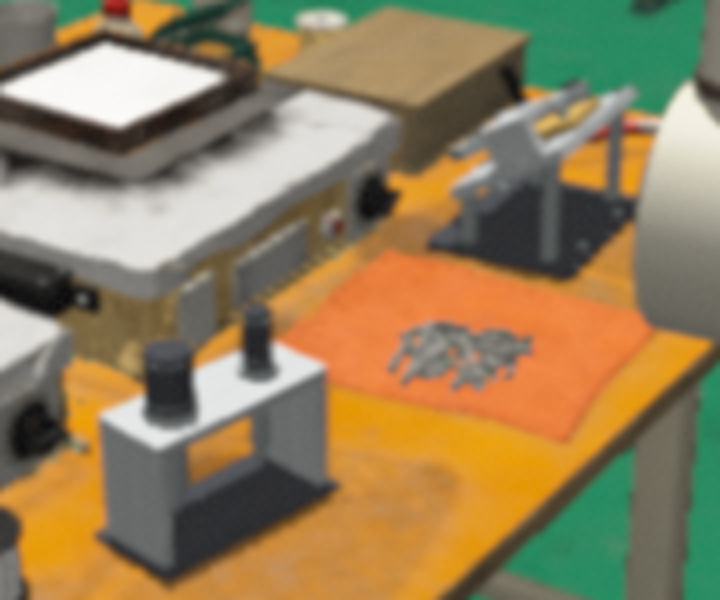

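The text has the orientation wrong. The bed slopes down towards +x, away from the robot, and the ear is at the +y end. I'll go by what I measured. The slim pin is the one at smaller y, about (0.465,0.263). I'll move to a view pose square to the bed.

```bash
cat >> h.py <<'E'
def bedR(psi=0):   # columns bed x,y,z in world; psi = yaw error
    return (R.from_euler('z',np.pi+psi)*R.from_euler('y',-np.pi/6)).as_matrix()
def toolR(B):      # tool pointing down bed's z, tool y = -bed x
    return np.c_[-B[:,1],-B[:,0],-B[:,2]]
def delta(Rt,p):
    s=bot.sense(); R0=R.from_euler('xyz',s['ee_rot'])
    return np.round(np.r_[np.array(p)-s['tool_pos'],(R.from_matrix(Rt)*R0.inv()).as_rotvec(degrees=True)/8],4)
E
python3 - <<'E'
from h import *
z=np.load('top0.npz'); c=(z['K'],z['D'],z['T']); p,d=z['p'],z['d']
v,u=np.mgrid[0:260:2,0:440:2]; P=withdepth(c,np.c_[u.ravel(),v.ravel()],d[v,u].ravel()).reshape(u.shape+(3,))
for (a,b,e,f) in [(195,20,325,175),(190,0,260,60),(45,55,180,175),(345,90,430,155)]:
    q=P[b//2:f//2,a//2:e//2].reshape(-1,3); q=q[q[:,2]>.03]; print(np.round(np.percentile(q,[2,98,99.8],axis=0),2).tolist())
B=bedR(); print(np.round(B,3)); print(delta(toolR(B),[.63,-.19,.285]))
E
```

```text
[[0.59, -0.1, 0.06], [0.98, 0.22, 0.33], [1.01, 0.24, 1.27]]
[[0.82, 0.07, 0.06], [1.02, 0.22, 0.34], [1.09, 0.23, 0.76]]
[[0.58, 0.31, 0.05], [0.88, 0.64, 0.15], [0.91, 0.69, 1.27]]
[[0.66, -0.43, 0.04], [0.82, -0.22, 0.08], [0.82, 0.03, 1.27]]
[[-0.866 -0.     0.5  ]
 [ 0.    -1.    -0.   ]
 [ 0.5    0.     0.866]]
[ 0.4929  0.3683 -0.0184  2.4843  3.1703  9.2945]
```

Request:
drive_tool(
  moves=[
    [[0.493,0.368,-0.018,2.484,3.17,9.295],[0.493,0.368,-0.018,2.484,3.17,9.295],[0.493,0.368,-0.018,2.484,3.17,9.295],[0.493,0.368,-0.018,2.484,3.17,9.295],[0.493,0.368,-0.018,2.484,3.17,9.295],[0.493,0.368,-0.018,2.484,3.17,9.295],[0.493,0.368,-0.018,2.484,3.17,9.295],[0.493,0.368,-0.018,2.484,3.17,9.295],[0.493,0.368,-0.018,2.484,3.17,9.295],[0.493,0.368,-0.018,2.484,3.17,9.295]],
  ],
  claw=0.0,
)

```text
t: 1.1
tool_pos: [0.5392, -0.2575, 0.2885]
ee_rot: [-2.616, -0.002, 1.577]
contact_force: [1.0, -0.8, 0.9]
grip_width: 0.0001
grasp_force: 0.0
```

Request:
drive_tool(
  moves=[
    [[0.09,0.067,-0.004,0,0,0],[0.09,0.067,-0.004,0,0,0],[0.09,0.067,-0.004,0,0,0],[0.09,0.067,-0.004,0,0,0]],
  ],
)

```text
t: 1.5
tool_pos: [0.6288, -0.191, 0.2838]
ee_rot: [-2.617, -0.001, 1.573]
contact_force: [-0.2, -0.1, -0.1]
grip_width: 0.0
grasp_force: 0.0
```

```bash
python3 - <<'E'
from h import *
s=bot.sense(); print(np.round(s['tool_pos'],4),np.round(s['ee_rot'],3),np.round(s['q'],2),s['t'])
c=cam('wrist'); p,d=vision.capture('wrist'); cv2.imwrite('pics/w1.png',p); np.savez('w1.npz',p=p,d=d,K=c[0],D=c[1],T=c[2])
E
```

```text
[ 0.6288 -0.191   0.2838] [-2.617e+00 -1.000e-03  1.573e+00] [-0.35  0.61  0.93 -0.2   2.09 -0.41] 1.5
```

View pics/w1.png

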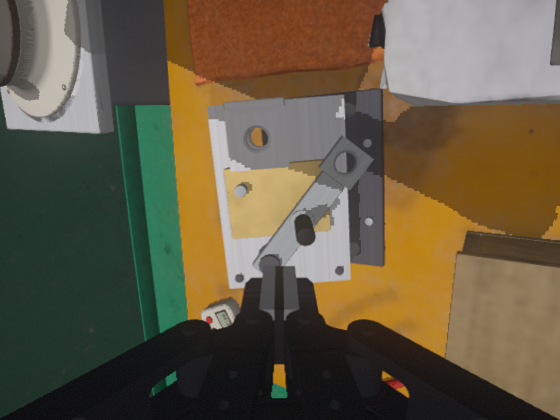

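The wrist view shows the ear hole at (258,137), the bar-end hole at (345,162) and the post top near (305,235). The pivot is at about (268,262), the stud at (241,190), and the bed spans columns 210–350.

```bash
python3 - <<'E'
from h import *
z=np.load('w1.npz'); c=(z['K'],z['D'],z['T']); p,d=z['p'],z['d']
v,u=np.mgrid[0:420,0:560]; P=withdepth(c,np.c_[u.ravel(),v.ravel()],d.ravel()).reshape(420,560,3)
def plane(m):
    q=P[m&(d>0)]; o=q.mean(0)
    for _ in range(4):
        n=np.linalg.svd(q-o,full_matrices=False)[2][2]; r=(q-o)@n; q=q[abs(r)<2.5*np.std(r)+1e-4]; o=q.mean(0)
    return o,n*np.sign(n[2]),np.std((q-o)@n)
def box(a,b,e,f): m=np.zeros((420,560),bool); m[b:f,a:e]=1; return m
bed=plane(box(305,240,335,270)|box(330,195,343,225)|box(220,248,250,270)); print('bed',bed)
ear=plane(box(232,107,280,162)&~box(243,122,275,152)); print('ear',ear, 'dist',(ear[0]-bed[0])@bed[1])
B=bedR(); n=B[:,2]
h=(P-ear[0])@ear[1]
m=((h<-.003)&box(240,118,278,156)).astype(np.uint8)
cs,_=cv2.findContours(m,cv2.RETR_EXTERNAL,cv2.CHAIN_APPROX_NONE); k=max(cs,key=cv2.contourArea); (e,ax,an)=cv2.fitEllipse(k); print('hole px',e,ax)
print('ear_hole',onplane(c,[e],*ear[:2]))
# bed edges
hb=(P-bed[0])@bed[1]; L=[];Rr=[]
for r in range(200,282,2):
    ok=np.where((abs(hb[r])<.004))[0]; ok=ok[(ok>200)&(ok<360)]
    if r>180: L.append((ok.min()-.5,r))
    Rr.append((ok.max()+.5,r))
for nm,E in (('L',L),('R',Rr)):
    q=onplane(c,E,*bed[:2]); q=q[abs(q[:,0]-np.median(q[:,0]))<.006]
    a=np.polyfit(q[:,1],q[:,0],1); q2=q[abs(np.polyval(a,q[:,1])-q[:,0])<.001]; a=np.polyfit(q2[:,1],q2[:,0],1); print(nm,'dx/dy',a, 'deg',np.degrees(np.arctan(a[0])),len(q2))
# base plate right edge
Q=[]
b0=[0,0,.008]
for r in range(110,260,3):
    ok=np.where(abs(P[r,:,2]-.008)<.0045)[0]; ok=ok[(ok>352)&(ok<400)]
    if len(ok): Q.append((ok.max()+.5,r))
q=onplane(c,Q,b0); a=np.polyfit(q[:,1],q[:,0],1);print('base',a[0],np.degrees(np.arctan(a[0])))
for n_,w in dict(barend=(345,162),bar1=(300,205),stud=(241,190),post=(305,225),posta=(305,235),block=(260,210)).items(): print(n_,np.round(P[w[1],w[0]],4),'h',round(hb[w[1],w[0]],4))
E
```

```text
bed (array([ 0.5213109 , -0.24071551,  0.07318073]), array([ 0.39603712, -0.88292887,  0.25217299]), np.float64(0.014665365894042631))
ear (array([ 0.51349307, -0.13655037,  0.11901823]), array([0.49591644, 0.0482268 , 0.86703002]), np.float64(0.0006902884948291358)) dist -0.08350757167133864
hole px (256.5556335449219, 138.58279418945312) (20.738142013549805, 21.394729614257812)
ear_hole [[ 0.51534882 -0.14071134  0.11818824]]Traceback (most recent call last):
  File "<stdin>", line 21, in <module>
    return umr_minimum(a, axis, None, out, keepdims, initial, where)
ValueError: zero-size array to reduction operation minimum which has no identity
```

```bash
cat > m.py <<'E'
from h import *
z=np.load('w1.npz'); c=(z['K'],z['D'],z['T']); p,d=z['p'],z['d']
v,u=np.mgrid[0:420,0:560]; P=withdepth(c,np.c_[u.ravel(),v.ravel()],d.ravel()).reshape(420,560,3)
eh=np.array([.51535,-.14071,.11819])
psi=np.radians(5.)
for _ in range(3):
    n=bedR(psi)[:,2]; hb=(P-eh)@n+.034
    A=[]
    for nm,rng in (('L',range(185,280,2)),('R',range(200,280,2))):
        E=[]
        for r in rng:
            ok=np.where((abs(hb[r])<.003)&(d[r]>0))[0]; ok=ok[(ok>195)&(ok<370)]
            if len(ok): E.append((ok.min()-.5 if nm=='L' else ok.max()+.5,r))
        q=onplane(c,E,eh-.034*n,n); a=np.polyfit(q[:,1],q[:,0],1); q2=q[abs(np.polyval(a,q[:,1])-q[:,0])<.0015]; a=np.polyfit(q2[:,1],q2[:,0],1)
        A.append(np.degrees(-np.arctan(a[0]))); print(nm,A[-1],len(q2),np.round(q2.mean(0),4))
    psi=np.radians(np.mean(A))
B=bedR(psi)
m=(abs(hb-.022)<.003)&(u>290)&(u<380)&(v>130)&(v<215)&(d>0)  # bar top
q=(P[m]-eh)@B; print('bar top in bed frame',m.sum(),np.round(np.percentile(q,[1,50,99],axis=0),4))
pv=np.array([0,.102]); w=q[:,:2]-pv; a=np.linalg.svd(w-w.mean(0),full_matrices=False)[2][0]; print('ang',np.degrees(np.arctan2(-a[0],-a[1])), 'via centroid',np.degrees(np.arctan2(-w.mean(0)[0],-w.mean(0)[1])))
m=(hb>.035)&(u>285)&(u<325)&(v>205)&(v<250)&(d>0); q=(P[m]-eh)@B; print('post',m.sum(),np.round(np.percentile(q,[2,50,98],axis=0),4))
m=(hb>.058)&(u>285)&(u<325)&(v>205)&(v<250)&(d>0); q=(P[m]-eh)@B; print('posttop',m.sum(),np.round(np.percentile(q,[2,50,98],axis=0),4))
m=(hb>.014)&(u>228)&(u<255)&(v>177)&(v<205)&(d>0); q=(P[m]-eh)@B; print('stud',m.sum(),np.round(np.percentile(q,[2,50,98],axis=0),4))
print('psi',np.degrees(psi)); print(np.round(B,4))
E
python3 m.py
```

```text
L 5.424288344535074 48 [ 0.471  -0.2244  0.1086]
R 5.441474839093572 40 [ 0.5676 -0.2304  0.0534]
L 5.568401915078378 48 [ 0.4712 -0.2243  0.1089]
R 5.5176911975944005 40 [ 0.5677 -0.2303  0.0537]
L 5.605077888583092 48 [ 0.4712 -0.2243  0.1089]
R 5.537087835810702 40 [ 0.5677 -0.2302  0.0538]
bar top in bed frame 2392 [[-0.0838  0.0068 -0.0145]
 [-0.0541  0.0377 -0.0121]
 [-0.0245  0.0622 -0.0098]]
ang -136.31736948060376 via centroid 40.10184514478637
post 475 [[-0.0351  0.0612  0.0022]
 [-0.0286  0.0648  0.029 ]
 [-0.0226  0.0733  0.0311]]
posttop 322 [[-0.035   0.0614  0.025 ]
 [-0.0288  0.0669  0.0296]
 [-0.0228  0.0736  0.0312]]
stud 132 [[ 0.0135  0.0355 -0.0186]
 [ 0.0178  0.0397 -0.0143]
 [ 0.0226  0.0445 -0.0127]]
psi 5.5710828621968975
[[-0.8619  0.0971  0.4976]
 [-0.0841 -0.9953  0.0485]
 [ 0.5     0.      0.866 ]]
```

```bash
cat >> h.py <<'E'
EH=np.array([.51535,-.14071,.11819]); B=bedR(np.radians(5.57))
def bed2w(b): return EH+B@np.array(b,float)
def tcpbed():
    return (np.array(bot.sense()['tool_pos'])-EH)@B
E
python3 - <<'E'
from h import *
print(tcpbed())
for b in [(-.068,.061,.14),(-.068,.061,.075)]: print(b,delta(toolR(B),bed2w(b)))
print('per mm bed x',B[:,0]*.01)
E
```

```text
[-0.0094863   0.06216571  0.1973752 ]
(-0.068, 0.061, 0.14) [ 0.0218  0.0033 -0.0789 -0.0007 -0.0019  0.6878]
(-0.068, 0.061, 0.075) [-1.060e-02  1.000e-04 -1.352e-01 -7.000e-04 -1.900e-03  6.878e-01]
per mm bed x [-0.00861936 -0.00084058  0.005     ]
```

Request:
drive_tool(
  moves=[
    [[0.022,0.003,-0.04,0,0,0.688],[0.022,0.003,-0.079,0,0,0.688],[0.022,0.003,-0.079,0,0,0.688],[0.005,0.001,-0.107,0,0,0.688],[-0.0106,0,-0.135,0,0,0.688],[-0.0106,0,-0.135,0,0,0.688],[-0.0106,0,-0.135,0,0,0.688]],
  ],
)

```text
t: 2.25
tool_pos: [0.617, -0.1934, 0.1528]
ee_rot: [-2.62, 0.001, 1.665]
contact_force: [0.9, -0.6, 0.2]
grip_width: -0.0
grasp_force: 0.0
```

Request:
drive_tool(
  moves=[
    [[-0.0086,-0.0008,0.005,0,0,0],[-0.0129,-0.0013,0.0075,0,0,0],[-0.0172,-0.0017,0.01,0,0,0],[-0.0215,-0.0021,0.0125,0,0,0],[-0.0258,-0.0025,0.015,0,0,0],[-0.0284,-0.0028,0.0165,0,0,0],[-0.031,-0.003,0.018,0,0,0],[-0.0336,-0.0033,0.0195,0,0,0],[-0.0336,-0.0033,0.0195,0,0,0]],
  ],
)

```text
t: 3.15
tool_pos: [0.5835, -0.1955, 0.1706]
ee_rot: [-2.62, 0.0, 1.667]
contact_force: [2.0, 1.7, -0.8]
grip_width: -0.0002
grasp_force: 1.0
```

```bash
python3 - <<'E'
from h import *
print(tcpbed(),np.array(bot.sense()['contact_force'])@B)
E
```

```text
[-0.02792482  0.06112392  0.07660642] [-2.23784376 -1.51447464  0.36314068]
```

Request:
drive_tool(
  moves=[
    [[-0.0017,-0.0002,0.001,0,0,0],[-0.0034,-0.0003,0.002,0,0,0],[-0.0052,-0.0005,0.003,0,0,0],[-0.006,-0.0006,0.0035,0,0,0],[-0.006,-0.0006,0.0035,0,0,0]],
  ],
)

```text
t: 3.65
tool_pos: [0.5774, -0.1963, 0.1735]
ee_rot: [-2.619, 0.0, 1.667]
contact_force: [3.0, 2.6, -0.3]
grip_width: -0.0001
grasp_force: 1.1
```

```bash
python3 - <<'E'
from h import *
print(tcpbed(),np.array(bot.sense()['contact_force'])@B)
E
```

```text
[-0.02118015  0.06137648  0.07611836] [-2.93811619 -2.29422729  1.36535706]
```

Request:
drive_tool(
  moves=[
    [[-0.0009,-0.0001,0.0005,0,0,0],[-0.0017,-0.0002,0.001,0,0,0],[-0.0026,-0.0003,0.0015,0,0,0],[-0.0034,-0.0003,0.002,0,0,0],[-0.0034,-0.0003,0.002,0,0,0]],
  ],
)

```text
t: 4.15
tool_pos: [0.5752, -0.1964, 0.1747]
ee_rot: [-2.623, 0.0, 1.668]
contact_force: [20.0, 3.1, -10.4]
grip_width: -0.0001
grasp_force: 11.0
```

```bash
cat > bar.py <<'E'
from h import *
import sys
print(tcpbed(),np.array(bot.sense()['contact_force'])@B)
c=cam('wrist'); p,d=vision.capture('wrist'); cv2.imwrite(sys.argv[1],p)
v,u=np.mgrid[0:420,0:560]; b=((withdepth(c,np.c_[u.ravel(),v.ravel()],d.ravel())-EH)@B).reshape(420,560,3)
m=(abs(b[...,2]+.012)<.003)&(b[...,1]>.024)&(b[...,1]<.048)&(abs(b[...,0])<.05)&(d>0)
q=b[m]; print('bar',len(q),np.round(np.percentile(q,[2,50,98],axis=0),4))
y=np.linspace(.025,.047,8); 
for a,e in zip(y[:-1],y[1:]):
    k=q[(q[:,1]>a)&(q[:,1]<e)]
    if len(k)>8: print(round((a+e)/2,4),len(k),np.round([k[:,0].min(),k[:,0].max(),(k[:,0].min()+k[:,0].max())/2],4))
E
python3 bar.py pics/w2.png
```

```text
[-0.01866952  0.0612892   0.07605517] [-22.70586008  -1.16261141   1.14199966]
bar 2560 [[-0.0104  0.0261 -0.0145]
 [ 0.0015  0.0375 -0.0122]
 [ 0.0201  0.0475 -0.0107]]
0.0266 265 [-0.0108  0.0113  0.0002]
0.0297 332 [-0.0108  0.011   0.0001]
0.0329 331 [-0.0108  0.0113  0.0003]
0.036 360 [-0.0107  0.0214  0.0053]
0.0391 441 [-0.0106  0.0223  0.0059]
0.0423 408 [-0.0106  0.0222  0.0058]
0.0454 316 [-0.0108  0.0202  0.0047]
```

The bar is at its stop: the force rose to 23 N and its centreline reads 0.0002. Next I'll back off, rise and go to a view above the rack.

```bash
python3 - <<'E'
from h import *
for b in [(-.04,.061,.076),(-.045,.061,.16)]: print(b,delta(toolR(B),bed2w(b)))
V=np.c_[-B[:,1],np.cross([0,0,-1],-B[:,1]),[0,0,-1]]
print(delta(V,[.465,.25,.30]))
E
```

```text
(-0.04, 0.061, 0.076) [ 0.0183  0.0021 -0.0107 -0.0013  0.0345  0.0006]
(-0.045, 0.061, 0.16) [ 0.0645  0.0066  0.0595 -0.0013  0.0345  0.0006]
[-1.1020e-01  4.4650e-01  1.2530e-01  3.6240e-01 -3.6978e+00  1.1000e-03]
```

Request:
drive_tool(
  moves=[
    [[0.018,0.002,-0.0107,0,0,0],[0.04,0.004,0.024,0,0,0],[0.0645,0.0066,0.0595,0,0,0],[0.06,0.02,0.11,0,-1,0],[0.03,0.06,0.135,0.1,-2,0],[-0.11,0.4465,0.125,0.3624,-3.698,0],[-0.11,0.4465,0.125,0.3624,-3.698,0],[-0.11,0.4465,0.125,0.3624,-3.698,0],[-0.11,0.4465,0.125,0.3624,-3.698,0],[-0.11,0.4465,0.125,0.3624,-3.698,0]],
  ],
)

```text
t: 5.2
tool_pos: [0.5233, 0.0879, 0.3022]
ee_rot: [-3.138, 0.0, 1.666]
contact_force: [1.3, 0.7, 0.1]
grip_width: -0.0
grasp_force: 0.0
```

```bash
python3 - <<'E'
from h import *
V=np.c_[-B[:,1],np.cross([0,0,-1],-B[:,1]),[0,0,-1]]
print(delta(V,[.465,.25,.30]))
E
```

```text
[-0.0583  0.1621 -0.0022  0.0027 -0.0237  0.012 ]
```

Request:
drive_tool(
  moves=[
    [[-0.058,0.162,-0.002,0,0,0],[-0.058,0.162,-0.002,0,0,0],[-0.058,0.162,-0.002,0,0,0],[-0.058,0.162,-0.002,0,0,0],[-0.058,0.162,-0.002,0,0,0],[-0.058,0.162,-0.002,0,0,0]],
  ],
  claw=0.07,
)

```text
t: 5.8
tool_pos: [0.4666, 0.2487, 0.2998]
ee_rot: [-3.138, 0.0, 1.668]
contact_force: [0.8, -0.1, 0.1]
grip_width: 0.07
grasp_force: 0.0
```

```bash
cat > pin.py <<'E'
from h import *
s=bot.sense(); print(np.round(s['tool_pos'],4))
c=cam('wrist'); p,d=vision.capture('wrist'); cv2.imwrite('pics/w3.png',p)
v,u=np.mgrid[0:420,0:560]; P=withdepth(c,np.c_[u.ravel(),v.ravel()],d.ravel()).reshape(420,560,3)
near=(abs(P[...,0]-.467)<.06)&(P[...,1]>.2)&(P[...,1]<.4)&(d>0)
m=(near&(abs(P[...,2]-.134)<.006)).astype(np.uint8)
n,lab,st,ce=cv2.connectedComponentsWithStats(m)
for i in range(1,n):
    if st[i,4]>60:
        k=cv2.findContours((lab==i).astype(np.uint8),cv2.RETR_EXTERNAL,cv2.CHAIN_APPROX_NONE)[0][0]
        zt=np.median(P[lab==i][:,2]); q=onplane(c,k.reshape(-1,2),[0,0,zt])
        (a,r)=cv2.minEnclosingCircle((q[:,:2]*1000).astype(np.float32)); print('top',st[i,4],zt,np.round(q[:,:2].min(0),4),np.round(q[:,:2].max(0),4),'circle mm',np.round(a,1),round(r,1),'centroid',np.round(onplane(c,[ce[i]],[0,0,zt]),4))
E
python3 pin.py
```

```text
[0.4666 0.2487 0.2998]
top 2297 0.13305344781128056 [0.4595 0.3253] [0.4918 0.3568] circle mm [475.7 340.8] 16.2 centroid [[0.4756 0.3412 0.1331]]
top 728 0.13288204023672248 [0.4526 0.2614] [0.4726 0.2816] circle mm [462.9 271.4] 10.3 centroid [[0.4627 0.2714 0.1329]]
```

View pics/w3.png

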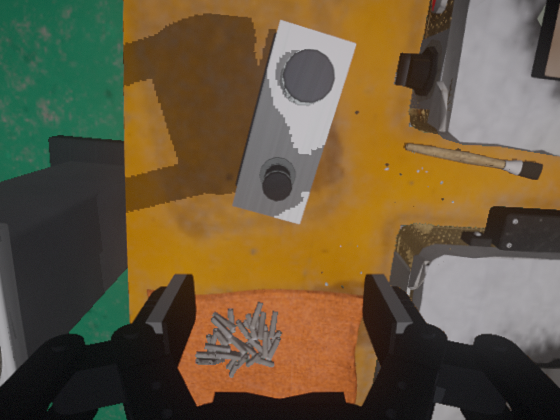

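The wrist view shows the slim knob at (277,180) and the stout one at (307,76), which gives the slim pin at (0.463,0.271). Going down to grasp it.

Request:
drive_tool(
  moves=[
    [[-0.0038,0.0227,-0.02,0,0,0],[-0.0038,0.0227,-0.06,0,0,0],[-0.0038,0.0227,-0.1,0,0,0],[-0.0038,0.0227,-0.118,0,0,0],[-0.0038,0.0227,-0.128,0,0,0],[-0.0038,0.0227,-0.128,0,0,0],[-0.0038,0.0227,-0.128,0,0,0]],
  ],
  claw=0.055,
)

```text
t: 6.55
tool_pos: [0.4636, 0.2712, 0.1729]
ee_rot: [-3.139, -0.001, 1.666]
contact_force: [0.3, 0.6, -0.6]
grip_width: 0.0551
grasp_force: 0.0
```

Request:
drive_tool(
  moves=[
    [[0,0,0,0,0,0],[0,0,0,0,0,0],[0,0,0,0,0,0],[0,0,0,0,0,0],[0,0,0,0,0,0]],
  ],
  claw=0.01,
)

```text
t: 7.05
tool_pos: [0.4632, 0.2716, 0.1726]
ee_rot: [-3.139, -0.001, 1.667]
contact_force: [-1.5, -0.9, 7.2]
grip_width: 0.0184
grasp_force: 58.3
```

Request:
drive_tool(
  moves=[
    [[0,0,0.015,0,0,0],[0,0,0.045,0,0,0],[0,0,0.085,0,0,0],[0,0,0.125,0,0,0],[0.01,-0.04,0.135,0,0,0],[0.03,-0.4,0.135,0,0,0],[0.03,-0.4,0.135,0,0,0],[0.03,-0.4,0.135,0,0,0],[0.03,-0.4,0.135,0,0,0],[0.03,-0.4,0.135,0,0,0]],
  ],
)

```text
t: 8.05
tool_pos: [0.4864, -0.02, 0.3072]
ee_rot: [-3.139, -0.0, 1.667]
contact_force: [0.7, 0.3, -1.3]
grip_width: 0.0184
grasp_force: 58.7
```

```bash
python3 - <<'E'
from h import *
print(bot.sense()['grip_width'],delta(toolR(B),bed2w((0,0,.19))))
E
```

```text
0.018417603942874977 [ 0.1235 -0.1115 -0.0245 -0.3632  3.7121  0.0049]
```

Request:
drive_tool(
  moves=[
    [[0.02,-0.045,0.02,0,0,0],[0.04,-0.09,0.02,-0.09,0.92,0],[0.07,-0.1115,0.02,-0.18,1.85,0],[0.1,-0.1115,0.01,-0.27,2.78,0],[0.1235,-0.1115,-0.0,-0.363,3.712,0],[0.1235,-0.1115,-0.0245,-0.363,3.712,0],[0.1235,-0.1115,-0.0245,-0.363,3.712,0],[0.1235,-0.1115,-0.0245,-0.363,3.712,0]],
  ],
)

```text
t: 8.85
tool_pos: [0.61, -0.1296, 0.2832]
ee_rot: [-2.618, 0.0, 1.667]
contact_force: [0.0, 1.0, 0.1]
grip_width: 0.0185
grasp_force: 59.1
```

```bash
cat > tip.py <<'E'
from h import *
s=bot.sense(); print('tcpbed',tcpbed(),s['grip_width']); 
c=cam('wrist'); p,d=vision.capture('wrist'); cv2.imwrite('pics/w4.png',p)
v,u=np.mgrid[0:420,0:560]; P=withdepth(c,np.c_[u.ravel(),v.ravel()],d.ravel()).reshape(420,560,3)
b=(P-EH)@B; ear=(np.abs(b[...,2])<.006)&(abs(b[...,0])<.03)&(abs(b[...,1])<.03)&(d>0)
q=P[ear]; print('ear n',len(q),'z',np.median(b[ear][:,2]))
zt=tcpbed()[2]
for lo in np.arange(-.155,-.06,.006):
    m=(b[...,2]>zt+lo)&(b[...,2]<zt+lo+.006)&(np.hypot(b[...,0],b[...,1])<.03)&(d>0)
    if m.sum()>15: k=b[m]; print(round(lo+.003,3),m.sum(),'x %.4f %.4f mid %.4f  ynear %.4f'%(*np.percentile(k[:,0],[2,98]),np.percentile(k[:,0],[2,98]).mean(),np.percentile(k[:,1],3)))
print('orient err',delta(toolR(B),s['tool_pos'])[3:]*8)
E
python3 tip.py
```

```text
tcpbed [ 2.32553031e-06 -1.91007551e-03  1.90548120e-01] 0.018542059038735466
ear n 3402 z -6.66540351250492e-05
-0.134 56 x -0.0058 0.0049 mid -0.0004  ynear -0.0067
-0.128 79 x -0.0061 0.0053 mid -0.0004  ynear -0.0069
-0.122 75 x -0.0058 0.0051 mid -0.0004  ynear -0.0069
-0.116 83 x -0.0061 0.0049 mid -0.0006  ynear -0.0068
-0.11 81 x -0.0058 0.0045 mid -0.0007  ynear -0.0069
-0.104 50 x -0.0046 0.0036 mid -0.0005  ynear -0.0068
-0.086 22 x -0.0108 0.0065 mid -0.0022  ynear -0.0144
-0.08 691 x -0.0109 0.0094 mid -0.0008  ynear -0.0143
-0.074 266 x -0.0101 0.0084 mid -0.0008  ynear -0.0113
-0.068 561 x -0.0206 0.0193 mid -0.0006  ynear -0.0131
-0.062 809 x -0.0227 0.0209 mid -0.0009  ynear -0.0131
orient err [0.0488 0.1112 0.0656]
```

View pics/w4.png

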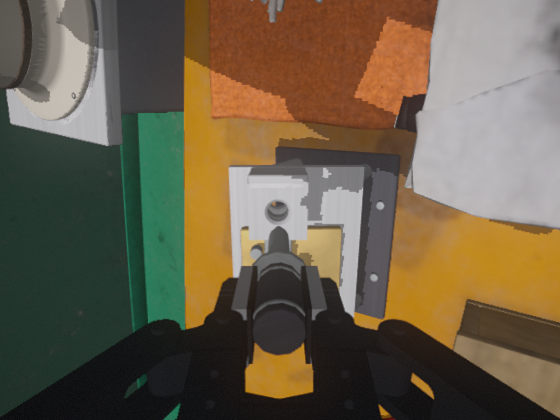

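The view shows the pin aligned with its tool and its tip near (279,235), and the ear hole at (277,210). I'll re-measure the hole in this same picture pose.

```bash
python3 - <<'E'
from h import *
c=cam('wrist'); p,d=vision.capture('wrist')
v,u=np.mgrid[0:420,0:560]; P=withdepth(c,np.c_[u.ravel(),v.ravel()],d.ravel()).reshape(420,560,3); b=(P-EH)@B
m=((b[...,2]<-.003)&(d>0)&(u>258)&(u<296)&(v>192)&(v<228)).astype(np.uint8)
n,lab,st,ce=cv2.connectedComponentsWithStats(m)
for i in range(1,n):
    if st[i,4]>100:
        k=cv2.findContours((lab==i).astype(np.uint8),cv2.RETR_EXTERNAL,cv2.CHAIN_APPROX_NONE)[0][0]; e=cv2.fitEllipse(k)
        print(st[i],e,(onplane(c,[e[0]],EH,B[:,2])-EH)@B)
        q=(onplane(c,k.reshape(-1,2),EH,B[:,2])-EH)@B; print(np.round(q.min(0),4),np.round(q.max(0),4))
E
```

```text
[268 201  21  21 332] ((277.95867919921875, 210.3873748779297), (19.1651611328125, 20.36358070373535), 97.61885070800781) [[ 1.63806218e-04 -3.67936073e-04 -1.31188463e-17]]
[-0.0073 -0.0076 -0.    ] [0.0076 0.0079 0.    ]
```

Request:
drive_tool(
  moves=[
    [[-0.0006,-0.0007,0.0003,0,0,0],[-0.0106,-0.0017,-0.017,0,0,0],[-0.0155,-0.0022,-0.0257,0,0,0],[-0.0205,-0.0026,-0.0343,0,0,0],[-0.0255,-0.0031,-0.043,0,0,0],[-0.0304,-0.0036,-0.0517,0,0,0],[-0.0354,-0.0041,-0.0603,0,0,0],[-0.0354,-0.0041,-0.0603,0,0,0]],
  ],
)

```text
t: 9.75
tool_pos: [0.5742, -0.1337, 0.2208]
ee_rot: [-2.615, -0.001, 1.667]
contact_force: [-0.1, -0.1, -0.6]
grip_width: 0.0183
grasp_force: 59.1
```

```bash
python3 - <<'E'
from h import *
print(tcpbed(),np.array(bot.sense()['contact_force'])@B)
E
```

```text
[-4.25663980e-05 -1.24243856e-03  1.18455043e-01] [-0.22596766  0.13398515 -0.52160835]
```

Request:
drive_tool(
  moves=[
    [[-0.004,-0.0004,-0.0069,0,0,0],[-0.008,-0.0008,-0.0139,0,0,0],[-0.0119,-0.0012,-0.0208,0,0,0],[-0.0144,-0.0014,-0.0251,0,0,0],[-0.0159,-0.0016,-0.0277,0,0,0],[-0.0164,-0.0016,-0.0286,0,0,0],[-0.0164,-0.0016,-0.0286,0,0,0]],
  ],
)

```text
t: 10.45
tool_pos: [0.5586, -0.1353, 0.1934]
ee_rot: [-2.617, 0.0, 1.667]
contact_force: [1.2, 0.1, -0.5]
grip_width: 0.0188
grasp_force: 59.1
```

```bash
python3 - <<'E'
from h import *
print(tcpbed(),np.array(bot.sense()['contact_force'])@B)
E
```

```text
[-8.11102569e-05 -1.15054596e-03  8.68951364e-02] [-1.27486003  0.0608501   0.14066548]
```

Request:
drive_tool(
  moves=[
    [[-0.0007,-0.0001,-0.0013,0,0,0],[-0.0015,-0.0001,-0.0026,0,0,0],[-0.002,-0.0002,-0.0035,0,0,0],[-0.0022,-0.0002,-0.0039,0,0,0],[-0.0022,-0.0002,-0.0039,0,0,0]],
  ],
)

```text
t: 10.95
tool_pos: [0.5566, -0.1355, 0.1901]
ee_rot: [-2.618, 0.0, 1.667]
contact_force: [2.4, 1.3, 6.0]
grip_width: 0.0185
grasp_force: 60.2
```

```bash
python3 - <<'E'
from h import *
print(tcpbed(),np.array(bot.sense()['contact_force'])@B)
E
```

```text
[-1.86948319e-05 -1.19111757e-03  8.30064667e-02] [ 0.83450586 -1.10780618  6.39012091]
```

Request:
drive_tool(
  moves=[
    [[0,0,0,0,0,0],[0,0,0,0,0,0],[0,0,0,0,0,0],[0,0,0,0,0,0],[0,0,0,0,0,0]],
  ],
  claw=0.06,
)

```text
t: 11.45
tool_pos: [0.5563, -0.1355, 0.1894]
ee_rot: [-2.617, -0.0, 1.667]
contact_force: [0.5, 0.1, 0.3]
grip_width: 0.0601
grasp_force: 0.0
```

Request:
drive_tool(
  moves=[
    [[0.005,0.0005,0.0087,0,0,0],[0.0149,0.0015,0.026,0,0,0],[0.0299,0.0029,0.052,0,0,0],[0.0498,0.0049,0.0866,0,0,0],[0.0647,0.0063,0.1126,0,0,0],[0.0647,0.0063,0.1126,0,0,0]],
  ],
)

```text
t: 12.05
tool_pos: [0.6227, -0.129, 0.306]
ee_rot: [-2.622, 0.002, 1.667]
contact_force: [-0.2, 0.2, -0.5]
grip_width: 0.06
grasp_force: 0.0
```

```bash
cat > fin.py <<'E'
from h import *
print(tcpbed())
c=cam('wrist'); p,d=vision.capture('wrist'); cv2.imwrite('pics/w5.png',p)
v,u=np.mgrid[0:420,0:560]; P=withdepth(c,np.c_[u.ravel(),v.ravel()],d.ravel()).reshape(420,560,3); b=(P-EH)@B
near=(np.hypot(b[...,0],b[...,1])<.02)&(d>0)
for lo,hi in ((-.003,.002),(.002,.007),(.03,.04),(.04,.048),(.048,.07)):
    k=b[near&(b[...,2]>lo)&(b[...,2]<hi)]
    if len(k)>10: print(lo,hi,len(k),np.round(np.percentile(k,[2,50,98],axis=0),4).tolist())
m=(abs(b[...,2]+.012)<.003)&(b[...,1]>.024)&(b[...,1]<.034)&(abs(b[...,0])<.03)&(d>0); print('bar',m.sum(),np.round(np.percentile(b[m],[1,99],axis=0),4).tolist())
E
python3 fin.py
```

```text
[ 0.00038688 -0.00124218  0.21665164]
-0.003 0.002 754 [[-0.0187, -0.0189, -0.0015], [0.0055, -0.0075, -0.0], [0.0187, 0.0132, 0.0014]]
0.002 0.007 309 [[-0.0144, -0.0134, 0.0023], [-0.0009, -0.0075, 0.0039], [0.0119, 0.0053, 0.0057]]
0.03 0.04 100 [[-0.0113, -0.0102, 0.03], [-0.0011, -0.0083, 0.0377], [0.0085, 0.0026, 0.0399]]
0.04 0.048 614 [[-0.0098, -0.0096, 0.0405], [-0.0014, -0.0012, 0.0437], [0.0076, 0.0081, 0.0452]]
bar 169 [[-0.0103, 0.0274, -0.0137], [0.0105, 0.0339, -0.0106]]
```

View pics/w5.png

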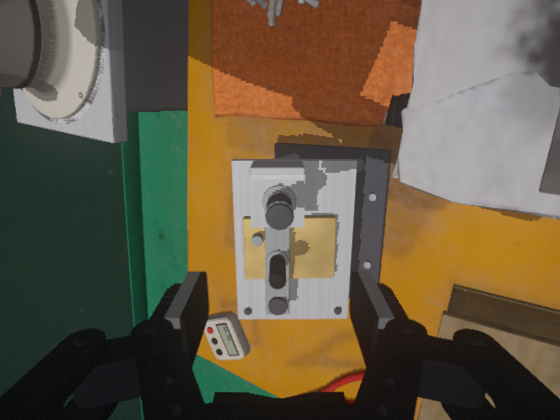

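The view shows the pin seated: its knob is at (279,210), the knob top is 44 mm above the ear and the collar top 4 mm. The bar is at its stop and centred, with the post at (278,272), and the robot is clear. Handing in.

```bash
python3 -c "
from bench import bot
print(bot.sign_off())"
```

```text
the job is handed in; nothing more can be done
None
```

The bar was swung to its stop, then the slim pin was threaded through ear, bar and bed until its collar sat on the ear, and released; I handed the job in at about 12 s with the stout pin, timer, pliers and reel untouched (the fixture actually slopes down towards +x with its ear at +y, not as the text says).

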